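# Slide the ball tray across to the stage and nest the ball

### The job

Slide the aluminium tray with the white ball from the wooden block over the gap onto the steel stage, until its nose is up against the end stop, square to it and in the middle of the stage; keep the tray flat all the way, neither lifting it nor letting it tip or sag into the gap. Then nudge the ball out of its travel trough into the nest on the tray, so that it rests on all three pins, with the tray still up against the stop. Leave the other things on the table alone.

Things in the scene. Friction and masses are not known exactly. Their poses are not given: they have to be found in the camera images.
- shelf_block: wooden block fixed on the table, on which the tray starts: 250 long (x) x 120 wide (y), flat top 40 above the table. Origin: centre of its underside. x points across the gap towards the stage, z up.
- stage: dark steel stage fixed on the table beyond the block, 240 long (x) x 130 wide (y), flat top 40 above the table, level with the block. Origin: centre of its underside; x points away from the block, parallel to the block's x, z up. Flat top from x = -108 to the stop; the edge facing the block, from -108 to -120, is bevelled down by 5. It may lie up to 10 to the side of the block's middle line.
- stop (a point): middle of the near face of the end stop, at the stage's top surface: stage x = +105, y = 0, z = 40. The stop is a bright steel bar across the stage's whole width, 15 thick, 25 tall. Stage axes.
- stage_edge (a point): middle of the near edge of the stage's flat top, stage x = -108, y = 0, z = 40. The gap from the block's edge to here is 128 to 140 wide, about 70 % of the tray's length. Stage axes.
- tray_center (a point): middle of the loose aluminium tray, 190 long (x) x 72 wide (y), 0.3 to 0.5 kg; 25 above its underside. x points from the tail (x = -95, handle) to the nose (x = +95), z up. Floor 5 thick; walls 4 thick, tops 19 above the underside, along both sides (from x = -65) and the nose. Tray and ball balance about 12 behind the middle: only pushed from behind, it can tip into the gap before the nose lands; keep the tail down.
- tray_handle (a point): grip point on the tray's handle, an upright plate across the tail: 10 thick (tray x), 50 wide (tray y), from the floor to 50 above the tray's underside. The point lies in the plate, 90 behind tray_center along tray x, 34 above the underside. Tray axes. Between plate and ball in its trough 45 are free. Held here, the tail cannot lift and the tray stays level.
- ball_center (a point): centre of the loose white ceramic ball, 60 diameter, 0.3 to 0.5 kg, polished and slippery (friction about 0.25). It starts in the travel trough between two low cross bars (tops 5 above the tray's floor, 30 apart), centre 10 behind tray_center along tray x and 36 above the underside. They hold it while the tray moves gently; a few N at mid-height push it over a bar. Side walls let it stray 7 off the middle line.
- nest (a point): where the ball's centre lies when seated in the nest on the tray: 55 ahead of tray_center along tray x, on the middle line, 37.5 above the underside. Three domed pins, 8 diameter, tops 9 above the tray's floor, on a circle of 20 radius: one towards the nose, two towards the tail with the way in between. Pushed towards the nose the ball climbs 4 over the two, then drops 2 onto all three.
- screwdriver: bystander, to be left alone: screwdriver, 170 long, lying on the table in the gap between block and stage, below tray level. Origin: centre of its underside.
- jar: bystander, to be left alone: closed jar, 60 diameter, 75 tall. Origin: centre of its underside.
- mug: bystander, to be left alone: mug, 76 diameter, 85 tall. Origin: centre of its underside.
- brush: bystander, to be left alone: brush, 170 long, lying on the table. Origin: centre of its underside.
- can: bystander, to be left alone: closed can, 56 diameter, 90 tall. Origin: centre of its underside.
- parts_box: bystander, to be left alone: open grey parts box with four compartments, 110 x 80 x 35. Origin: centre of its underside.
- wrench: bystander, to be left alone: wrench, 160 long, lying on the table. Origin: centre of its underside.
Not all that is in view belongs to the job. What is shaped like the part that bears ball_center but black or turquoise is not meant. Leave any orange look-alike of the part that bears tray_center alone.

How it is judged:
On the way, in this order (a step that is already met when the one before it is completed fails the run):
1. the tray lies flat on the stage, up against the end stop (x of tray_center in the frame of stage between 0.005 and 0.014 m and y of tray_center in the frame of stage between -0.015 and 0.015 m and z of tray_center in the frame of stage between 0.062 and 0.068 m and angle between the x axis of tray_center and the x axis of stage, either way round below 0.06 rad and angle between tray_center's own z axis and vertical below 0.03 rad), for 0.2 s.
2. the ball rests on the three pins of the nest (all of step 1 and distance between ball_center and nest below 0.004 m), for 0.2 s.
At the end, for the whole second after the job is handed in: The tray lies flat on the stage (tilt under 0.03 rad), its nose within 5 mm of the end stop, within 0.06 rad of square and 15 mm of the stage's middle line, and the ball's centre is within 4 mm of its seated place on the three pins (all of step 2); the robot touches nothing.
It fails at once if the tray tips (over 0.06 rad), is lifted by more than 12 mm or sinks by more than 8 mm (angle between tray_center's own z axis and vertical above 0.06 rad or z of tray_center in the frame of stage above 0.077 m or z of tray_center in the frame of stage below 0.057 m).
It fails at once if a bystander is moved by more than 30 mm (distance of any of screwdriver, jar, mug, brush, can, parts_box, wrench from where it was at the start of the episode above 0.03 m).
It also fails if it takes over 69 s, if anything falls off the work surface, if the arm or the gripper's body presses on something with over 40 N, if the wrist force passes 120 N, or if a joint passes its speed limit or range.

### The arm

A 7-joint arm with a two-finger parallel gripper is mounted at the origin on the work surface. World frame = base frame: x ahead of the robot, y to its left, z up, the work surface at z = 0. Lengths are in m, angles in rad, forces in N, time in s.
With the tool pointing down it reaches from about 0.425 to 0.8 m from the base axis. Payload 8.3 kg.
Tool frame: the origin (TCP) lies on the centre line of the jaws, within the pads' length; the fingertips stand tip_reach ahead of it and the grasp point (between the pads) lies 3 mm ahead of it (tip_reach is the distance from the TCP to the fingertips, in m); z points along the fingers, x is the direction in which the jaws open and shut, and the axes are right-handed (so a half turn about z gives the same grasp; the last joint's range is limited). The gripper opens to 85 mm and grips with 20 to 120 N. Pads are 22 mm wide; open, the fingers measure 114 mm over their backs; the gripper's body (76 mm by 85 mm) begins 54 mm behind the grasp point. The pads swing forward as they close: fully open they stand 13 mm farther back than shut.
Start: joints at [1.277, 0.383, 0.016, 1.37, -0.006, 1.388, -0.046], TCP at [0.143, -0.608, 0.253] pointing down, gripper open.
Joint ranges: [-2.95, 2.95], [-0.25, 2.06], [-1.52, 1.56], [0.18, 2.33], [-1.44, 4.58], [0.02, 2.06], [-3.01, 3.01]. Speed limits (rad/s): [2.39, 2.39, 3.01, 3.01, 3.14, 3.14, 3.14].

### API

Orientations are given as a unit quaternion [w, x, y, z].
In Python, from bench import get_state, grab_frame, camera_model, close_job, tip_reach gives the robot as it stands. The module is installed in compiled form; this text tells all that it offers.
- The arm moves only by the shell command python3 -m handwheel 'ROWS' [FORCE]. ROWS is JSON, a list of rows, each an object of numbers: "tx", "ty", "tz": the shift along the tool's x, y, z in m; "ax", "ay", "az": the turn, a rotation vector about the tool's x, y, z in rad; "grip": the closure in counts, from 0 (fully open) to 255 (shut). In form: [{"tx": .., "ty": .., "tz": .., "ax": .., "ay": .., "az": .., "grip": ..}, ...]. A call has 1 to 20 rows; each row shifts and turns the commanded pose from where the row before left it, along the tool's axes as they then stand; what a row does not reach is not made up. A row lasts 1/8 s, in which the tool goes at most 62.5 mm and 10.7 degrees, less where a joint would pass 70% of its speed; a pose out of reach is approached as far as the arm can. A call is refused whole if a number of a shift passes 0.0625 or a number of a turn 0.188, either way. A call with a gripper value outside its range is refused whole. The fingers move at their own pace and stop on an object; FORCE is the grip in N (left out, the last holds). Time passes only in rows, so rows that do not move let the fingers close. It gives the time, the measured TCP pose, the force and the opening at its end, in the units of the state.
- get_state(): the state, without advancing time (a new reading comes with each control period).
- grab_frame(name): name is "side" or "top" or "wrist"; returns the picture (400x640x3 uint8, red, green, blue); there is no depth.
- camera_model(name): a dict with "camera_matrix" (3x3 intrinsics, pixels), "view" (4x4, takes a point from world to camera coordinates). Camera axes: x right, y down, z forward; pixel columns grow to the right and rows downward; lengths in m; the calibration is good to about 2 mm. A picture is of the moment at which its call begins: read the wrist's pose just before it. camera_model takes no time and is no camera call; for the wrist camera it gives the pose at the moment of the call.
- close_job(): hands the job in, once; it reports no verdict.
The state is a dict: "time": time; "joint_pos": joint angles; "dq": joint speeds; "effort": joint torques, N m; "tcp_pos": TCP position; "tcp_rot": TCP orientation; "wrist_force": force on the tool from outside, world axes, zero at the start; "moment": the same for the moment, N m; "gripper_width": finger opening in m.
Only numpy, scipy, OpenCV 4.12 (cv2) and the standard library are available. Lean on these libraries where they do the work, as an engineer would, in place of code of your own. Each camera call takes 0.05 s, during which the arm holds its last target. There are 200 camera calls.

## Working session

There is one attempt and no reset: what is moved stays moved. The work goes in short steps, Python scripts to look and compute and a shell command to move; the robot and the scene stay as the last step left them, time stands still between calls to the robot, and variables do not carry over. Pictures are saved under pics/ and viewed, about 8 in all and at most 12, crops included, and the job is handed in when it is done.

```bash
mkdir -p pics
python3 - <<'E'
from bench import *
import cv2,numpy as np
print(get_state(),tip_reach() if callable(tip_reach) else tip_reach)
for n in ("top","side"):
    im=grab_frame(n); np.save(f"pics/{n}0.npy",im); cv2.imwrite(f"pics/{n}0.png",im[:,:,::-1])
    m=camera_model(n); print(n,np.round(m["camera_matrix"],1).tolist(),np.round(m["view"],4).tolist())
E
```

```text
{'time': 0.0, 'joint_pos': array([ 1.27711848,  0.38422857,  0.0163815 ,  1.37117465, -0.00630815,
        1.388228  , -0.04650664]), 'dq': array([-4.93184827e-04,  6.64911941e-04,  3.55378345e-05,  1.35309603e-04,
        3.14073969e-04, -2.35633871e-03, -7.78542470e-04]), 'effort': array([-2.03907912e-04, -6.27595639e+01,  8.44229199e-01, -3.71821225e+01,
        1.64757326e-02,  1.44627146e-02, -1.75088445e-06]), 'tcp_pos': array([ 0.14288306, -0.60795758,  0.2522756 ]), 'tcp_rot': array([-6.05139314e-04,  7.83830603e-01, -6.20973909e-01, -7.89418830e-04]), 'wrist_force': array([-0.18175357, -0.38887264,  0.62907936]), 'moment': array([0.03244766, 0.0495268 , 0.01005591]), 'gripper_width': 0.08559830751420114} 0.022
top [[382.7, 0.0, 319.5], [0.0, 382.7, 194.5], [0.0, 0.0, 1.0]] [[0.016, -0.9992, 0.037, -0.1143], [-0.9911, -0.0208, -0.1316, 0.5276], [0.1322, -0.0345, -0.9906, 0.931], [0.0, 0.0, 0.0, 1.0]]
side [[376.6, 0.0, 315.9], [0.0, 376.6, 200.0], [0.0, 0.0, 1.0]] [[-0.9358, -0.3523, -0.0146, 0.4583], [-0.2055, 0.5785, -0.7894, 0.2158], [0.2866, -0.7357, -0.6137, 0.7549], [0.0, 0.0, 0.0, 1.0]]
```

View pics/top0.png

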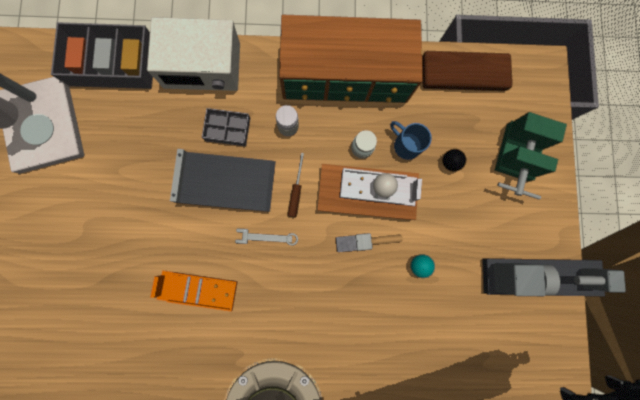

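View pics/side0.png

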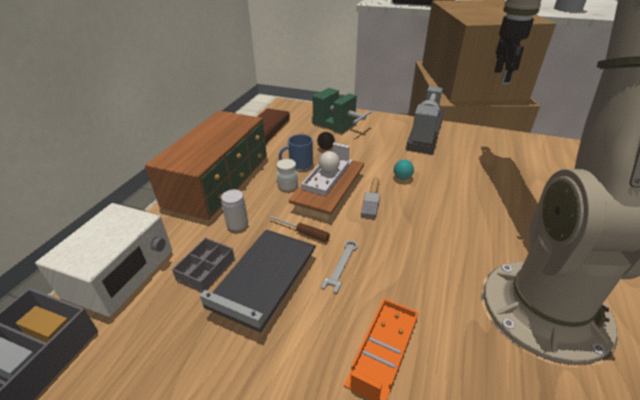

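The top view shows the silver tray with the white ball at (383,187) on the wooden block at (368,192), and the dark stage at (223,182) with its bright stop at x≈178. The orange tray at (195,290), the black ball at (454,159) and the turquoise ball at (423,266) are look-alikes. The aluminium tray and white ball on the block fit the description. Next I'll take an enlarged crop to confirm that, with masks to measure.

```bash
cat > h.py <<'E'
from bench import *
import cv2,numpy as np
def ray(m,px,z):
    K,V=np.array(m["camera_matrix"]),np.array(m["view"]);R,t=V[:3,:3],V[:3,3]
    o=-R.T@t; d=R.T@np.linalg.solve(K,np.array([px[0],px[1],1.])); return o+d*(z-o[2])/d[2]
def proj(m,p):
    K,V=np.array(m["camera_matrix"]),np.array(m["view"]);q=K@(V[:3,:3]@np.array(p)+V[:3,3]);return q[:2]/q[2]
E
python3 - <<'E'
from h import *
im=np.load("pics/top0.npy");m=camera_model("top")
hsv=cv2.cvtColor(im,cv2.COLOR_RGB2HSV)
c=im[140:225,165:430];cv2.imwrite("pics/crop0.png",cv2.resize(c,None,fx=3,fy=3,interpolation=cv2.INTER_CUBIC)[:,:,::-1])
def big(mask,x0,x1,y0,y1,z,name):
    k=np.zeros(mask.shape,np.uint8);k[y0:y1,x0:x1]=mask[y0:y1,x0:x1]*255
    c=max(cv2.findContours(k,0,2)[0],key=cv2.contourArea);r=cv2.boxPoints(cv2.minAreaRect(c))
    P=np.array([ray(m,p,z)[:2] for p in r]);print(name,np.round(r,1).tolist(),"world",np.round(P,4).tolist(),"c",P.mean(0).round(4), "sides",np.linalg.norm(P[1]-P[0]).round(4),np.linalg.norm(P[2]-P[1]).round(4))
V=hsv[...,2];S=hsv[...,1]
big((V<90)&(S<110),165,280,140,220,.04,"stage dark")
big((S<60)&(V>110),165,190,140,220,.065,"stop")
big((S<70)&(V>90),330,430,160,215,.019+.04,"tray")
E
```

```text
stage dark [[175.8000030517578, 202.5], [181.8000030517578, 150.60000610351562], [274.6000061035156, 161.3000030517578], [268.70001220703125, 213.1999969482422]] world [[0.5017, 0.2516], [0.6337, 0.2453], [0.6119, 0.0109], [0.4796, 0.0215]] c [0.5567 0.1323] sides 0.1321 0.2355
stop [[169.39999389648438, 200.60000610351562], [177.0, 148.3000030517578], [183.10000610351562, 149.1999969482422], [175.5, 201.5]] world [[0.5034, 0.2588], [0.6333, 0.249], [0.6314, 0.234], [0.5016, 0.2441]] c [0.5674 0.2465] sides 0.1303 0.0151
tray [[339.1000061035156, 196.89999389648438], [342.5, 167.5], [422.5, 176.89999389648438], [419.0, 206.3000030517578]] world [[0.5218, -0.1523], [0.5961, -0.1603], [0.5768, -0.3619], [0.5023, -0.3517]] c [ 0.5492 -0.2566] sides 0.0747 0.2025
```

View pics/crop0.png

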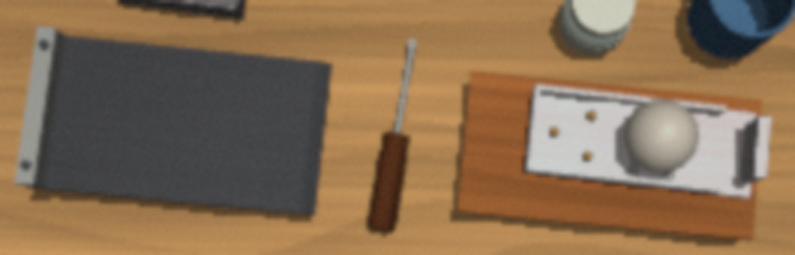

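Confirmed: an aluminium tray holding the white ball, on the block, nose (pins) towards the stage. Next I'll turn the key points into positions and plan the approach.

Run:
```python
from h import *
m=camera_model("top")
def c(x,y,z): return ray(m,(165+(x-1)/3,140+(y-1)/3),z)[:2]
f=lambda a,b:(round(np.arctan2(*(b-a)),4))
a,b=c(60,37,.04),c(330,65,.037);print("stage far edge",b,a,"ang",f(b,a))
a2,b2=c(47,28,.065),c(18,184,.065);print("stop outer far/near",a2,b2,"ang",-np.arctan2((a2-b2)[1],(a2-b2)[0]))
n1,n2=c(535,86,.059),c(527,172,.050);print("nose far/near",n1,n2)
h1,h2=c(762,117,.09),c(757,180,.09);hh1=c(770,117,.09);hh2=c(763,180,.09);print("handle top",h1,h2,hh1,hh2)
t=c(752,197,.04);n=c(527,172,.04);print("near bottom edge",t,n,"ang",f(t,n))
print("far wall",c(535,86,.059),c(752,112,.045))
print("ball",c(662,134,.076)); print("block far corners",c(472,73,.04),c(763,100,.04), "near",c(460,207,.04),c(752,231,.04))
```

```text
stage far edge [0.61248784 0.0110456 ] [0.63038013 0.23790983] ang 0.0787
stop outer far/near [0.63168126 0.24082088] [0.50256272 0.25571134] ang 0.11481674762286515
nose far/near [ 0.59392843 -0.1615193 ] [ 0.52272201 -0.15628631]
handle top [ 0.56637678 -0.34281033] [ 0.51496107 -0.33781065] [ 0.56652397 -0.34934805] [ 0.51506052 -0.34267581]
near bottom edge [ 0.50665343 -0.3480021 ] [ 0.52400214 -0.15718628] ang 0.0907
far wall [ 0.59392843 -0.1615193 ] [ 0.5786763  -0.34780595]
ball [ 0.55296957 -0.26422351]
block far corners [ 0.60780894 -0.10959111] [ 0.59024334 -0.3589396 ] near [ 0.49334172 -0.10128388] [ 0.47787429 -0.34750563]
```

```bash
python3 -m handwheel '[{"tx":-0.0138,"ty":-0.0373,"grip":140},{"tx":-0.0138,"ty":-0.0373,"grip":140},{"tx":-0.0138,"ty":-0.0373,"grip":140},{"tx":-0.0138,"ty":-0.0373,"grip":140},{"tx":-0.0138,"ty":-0.0373,"grip":140},{"tx":-0.0138,"ty":-0.0373,"grip":140},{"tx":-0.0138,"ty":-0.0373,"grip":140},{"tx":-0.0138,"ty":-0.0373,"grip":140},{"tx":-0.0138,"ty":-0.0373,"grip":140},{"tx":-0.0138,"ty":-0.0373,"grip":140},{"tx":-0.0138,"ty":-0.0373,"grip":140},{"tx":-0.0138,"ty":-0.0373,"grip":140},{"az":0.107,"grip":140},{"az":0.107,"grip":140},{"az":0.106,"grip":140},{"tz":0.02,"grip":140},{"tz":0.02,"grip":140},{"grip":140},{"grip":140}]' 40
python3 - <<'E'
from h import *
m=camera_model("wrist");im=grab_frame("wrist");np.save("pics/w1.npy",im);cv2.imwrite("pics/w1.png",im[:,:,::-1])
s=get_state();print(s["tcp_pos"],s["tcp_rot"],s["gripper_width"],s["wrist_force"]);np.savez("pics/w1m.npz",**m)
E
```

```text
[ 0.14293899 -0.6080691   0.25249486] [-4.71604720e-04  7.83856467e-01 -6.20941578e-01 -6.11007172e-04] 0.08522601376675724 [-0.31655846  0.90265945  0.38240251]$[0]: bad value
```

View pics/w1.png

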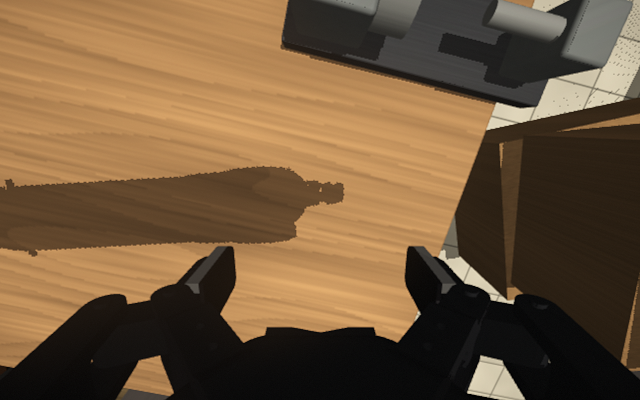

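The move was refused ("bad value"), so the picture shows only the start pose. Rows probably need all seven numbers.

```bash
python3 -m handwheel '[{"tx":-0.0138,"ty":-0.0373,"tz":0,"ax":0,"ay":0,"az":0,"grip":140},{"tx":-0.0138,"ty":-0.0373,"tz":0,"ax":0,"ay":0,"az":0,"grip":140},{"tx":-0.0138,"ty":-0.0373,"tz":0,"ax":0,"ay":0,"az":0,"grip":140},{"tx":-0.0138,"ty":-0.0373,"tz":0,"ax":0,"ay":0,"az":0,"grip":140},{"tx":-0.0138,"ty":-0.0373,"tz":0,"ax":0,"ay":0,"az":0,"grip":140},{"tx":-0.0138,"ty":-0.0373,"tz":0,"ax":0,"ay":0,"az":0,"grip":140},{"tx":-0.0138,"ty":-0.0373,"tz":0,"ax":0,"ay":0,"az":0,"grip":140},{"tx":-0.0138,"ty":-0.0373,"tz":0,"ax":0,"ay":0,"az":0,"grip":140},{"tx":-0.0138,"ty":-0.0373,"tz":0,"ax":0,"ay":0,"az":0,"grip":140},{"tx":-0.0138,"ty":-0.0373,"tz":0,"ax":0,"ay":0,"az":0,"grip":140},{"tx":-0.0138,"ty":-0.0373,"tz":0,"ax":0,"ay":0,"az":0,"grip":140},{"tx":-0.0138,"ty":-0.0373,"tz":0,"ax":0,"ay":0,"az":0,"grip":140},{"tx":0,"ty":0,"tz":0,"ax":0,"ay":0,"az":0.107,"grip":140},{"tx":0,"ty":0,"tz":0,"ax":0,"ay":0,"az":0.107,"grip":140},{"tx":0,"ty":0,"tz":0,"ax":0,"ay":0,"az":0.106,"grip":140},{"tx":0,"ty":0,"tz":0.02,"ax":0,"ay":0,"az":0,"grip":140},{"tx":0,"ty":0,"tz":0.02,"ax":0,"ay":0,"az":0,"grip":140},{"tx":0,"ty":0,"tz":0,"ax":0,"ay":0,"az":0,"grip":140}]' 40
python3 - <<'E'
from h import *
m=camera_model("wrist");im=grab_frame("wrist");np.save("pics/w2.npy",im);cv2.imwrite("pics/w2.png",im[:,:,::-1])
s=get_state();print(s["tcp_pos"],s["tcp_rot"],s["gripper_width"],s["wrist_force"]);np.savez("pics/w2m.npz",**m)
E
```

```text
time: 2.4
tcp_pos: [0.5398, -0.3442, 0.2112]
tcp_rot: [-0.001, -0.675, 0.738, 0.002]
wrist_force: [0.1, 0.2, -0.6]
gripper_width: 0.0386
[ 0.54043391 -0.3445736   0.21267408] [-2.35428329e-04 -6.74903281e-01  7.37905592e-01  9.18771466e-04] 0.038836383153661974 [0.47481619 1.14565268 0.42648897]
```

View pics/w2.png

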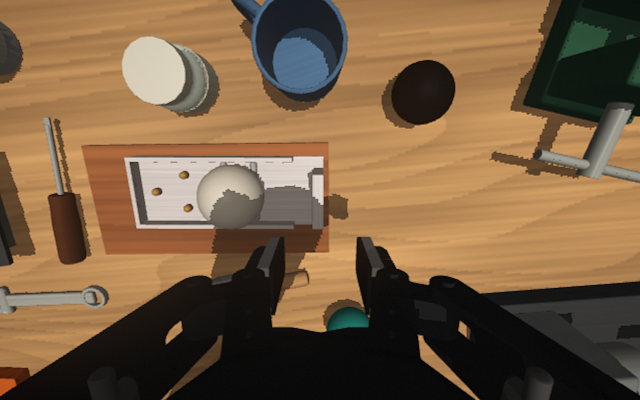

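The fingers straddle columns ~320. The handle top is at (318,184), the white ball at (230,195), the tray nose at about (125–136,157–229), and its far edge at row 157.

Run:
```python
from h import *
m=dict(np.load("pics/w2m.npz"));im=np.load("pics/w2.npy")
for n,p,z in [("hTopL",(312,184),.09),("hTopR",(326,184),.09),("hfar",(320,168),.09),("hnear",(320,200),.09),("noseFar",(125,157),.059),("noseNear",(136,229),.059),("tailfarwall",(293,157),.059),("wallnear end",(294,228),.059),("tailFar",(324,156),.045),("ball",(231,195),.076)]: print(n,ray(m,p,z)[:2].round(4))
cv2.imwrite("pics/w2c.png",cv2.resize(im[135:265,80:350],None,fx=2.9,fy=2.9,interpolation=cv2.INTER_CUBIC)[:,:,::-1])
```

```text
hTopL [ 0.5581 -0.3392]
hTopR [ 0.557  -0.3513]
hfar [ 0.5713 -0.3474]
hnear [ 0.5432 -0.3449]
noseFar [ 0.5937 -0.1626]
noseNear [ 0.5211 -0.1541]
tailfarwall [ 0.5796 -0.3222]
wallnear end [ 0.508  -0.3151]
tailFar [ 0.5764 -0.3518]
ball [ 0.5516 -0.2628]
```

View pics/w2c.png

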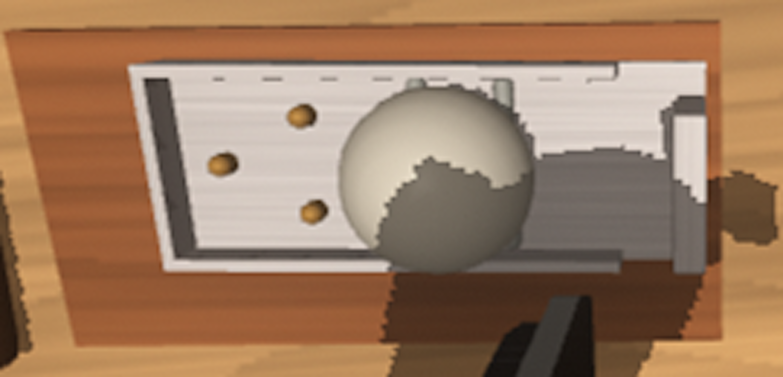

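Handle grip point is at about (0.5415, -0.343), yaw 0.086; the tool is within 2 mm and 0.003 rad. Descending and gripping.

```bash
python3 -m handwheel '[{"tx":-0.0015,"ty":-0.001,"tz":0.03,"ax":0,"ay":0,"az":0,"grip":140},{"tx":0,"ty":0,"tz":0.03,"ax":0,"ay":0,"az":0,"grip":140},{"tx":0,"ty":0,"tz":0.03,"ax":0,"ay":0,"az":0,"grip":140},{"tx":0,"ty":0,"tz":0.025,"ax":0,"ay":0,"az":0,"grip":140},{"tx":0,"ty":0,"tz":0.02,"ax":0,"ay":0,"az":0,"grip":140},{"tx":0,"ty":0,"tz":0,"ax":0,"ay":0,"az":0,"grip":140},{"tx":0,"ty":0,"tz":0,"ax":0,"ay":0,"az":0,"grip":140}]' 40
python3 -m handwheel '[{"tx":0,"ty":0,"tz":0,"ax":0,"ay":0,"az":0,"grip":170},{"tx":0,"ty":0,"tz":0,"ax":0,"ay":0,"az":0,"grip":190},{"tx":0,"ty":0,"tz":0,"ax":0,"ay":0,"az":0,"grip":210},{"tx":0,"ty":0,"tz":0,"ax":0,"ay":0,"az":0,"grip":225},{"tx":0,"ty":0,"tz":0,"ax":0,"ay":0,"az":0,"grip":255},{"tx":0,"ty":0,"tz":0,"ax":0,"ay":0,"az":0,"grip":255},{"tx":0,"ty":0,"tz":0,"ax":0,"ay":0,"az":0,"grip":255}]' 50
python3 -c "
from h import *
s=get_state();print(s)"
```

```text
time: 3.32
tcp_pos: [0.5428, -0.3438, 0.0797]
tcp_rot: [0.0, -0.675, 0.738, -0.001]
wrist_force: [0.7, -0.5, 0.7]
gripper_width: 0.0384
time: 4.2
tcp_pos: [0.5423, -0.3429, 0.0786]
tcp_rot: [0.0, -0.675, 0.738, -0.0]
wrist_force: [0.3, 4.4, 4.8]
gripper_width: 0.0095
{'time': 4.2, 'joint_pos': array([ 0.61950272,  0.55514303, -0.146347  ,  1.52421676,  0.08717905,
        1.0684107 , -1.20659942]), 'dq': array([4.56100881e-05, 4.75009724e-04, 2.99007934e-04, 1.23075290e-03,
       6.33827350e-04, 7.71918327e-04, 1.43747425e-03]), 'effort': array([ 1.89580746e+00, -6.62260437e+01, -1.42597058e-02, -3.24086308e+01,
        9.89074633e-01, -6.99408185e-01,  6.69818348e-02]), 'tcp_pos': array([ 0.54231421, -0.34292676,  0.0785917 ]), 'tcp_rot': array([ 2.98080013e-04, -6.75080865e-01,  7.37743679e-01, -1.86452917e-05]), 'wrist_force': array([0.27523869, 4.39240608, 4.7649744 ]), 'moment': array([ 0.78211546,  0.14540522, -0.0532467 ]), 'gripper_width': 0.009463339521106014}
```

Gripped (opening 9.5 mm). The stage centre line lies about 24 mm towards the robot from the tray's line, so I'll slide forward (-tool x) with a slight drift along +tool y.

```bash
python3 -m handwheel '[{"tx":-0.002,"ty":0.0001,"tz":0,"ax":0,"ay":0,"az":0,"grip":255},{"tx":-0.004,"ty":0.0003,"tz":0,"ax":0,"ay":0,"az":0,"grip":255},{"tx":-0.006,"ty":0.0004,"tz":0,"ax":0,"ay":0,"az":0,"grip":255},{"tx":-0.008,"ty":0.0005,"tz":0,"ax":0,"ay":0,"az":0,"grip":255},{"tx":-0.008,"ty":0.0005,"tz":0,"ax":0,"ay":0,"az":0,"grip":255},{"tx":-0.008,"ty":0.0005,"tz":0,"ax":0,"ay":0,"az":0,"grip":255},{"tx":-0.008,"ty":0.0005,"tz":0,"ax":0,"ay":0,"az":0,"grip":255},{"tx":-0.008,"ty":0.0005,"tz":0,"ax":0,"ay":0,"az":0,"grip":255},{"tx":-0.008,"ty":0.0005,"tz":0,"ax":0,"ay":0,"az":0,"grip":255},{"tx":-0.008,"ty":0.0005,"tz":0,"ax":0,"ay":0,"az":0,"grip":255},{"tx":-0.008,"ty":0.0005,"tz":0,"ax":0,"ay":0,"az":0,"grip":255},{"tx":-0.008,"ty":0.0005,"tz":0,"ax":0,"ay":0,"az":0,"grip":255},{"tx":-0.008,"ty":0.0005,"tz":0,"ax":0,"ay":0,"az":0,"grip":255},{"tx":-0.006,"ty":0.0004,"tz":0,"ax":0,"ay":0,"az":0,"grip":255},{"tx":-0.004,"ty":0.0003,"tz":0,"ax":0,"ay":0,"az":0,"grip":255},{"tx":-0.002,"ty":0.0001,"tz":0,"ax":0,"ay":0,"az":0,"grip":255},{"tx":0,"ty":0,"tz":0,"ax":0,"ay":0,"az":0,"grip":255}]' 80
python3 - <<'E'
from h import *
s=get_state();print(s["tcp_pos"],s["tcp_rot"],s["moment"])
im=grab_frame("top");m=camera_model("top");np.save("pics/top1.npy",im)
im2=grab_frame("side");cv2.imwrite("pics/mid.png",np.vstack([cv2.resize(im[130:230,165:431],(798,300),interpolation=cv2.INTER_CUBIC),cv2.resize(im2[130:330,180:446],(399,300),interpolation=cv2.INTER_CUBIC).repeat(2,1)[:, :798]*0+cv2.resize(im2[150:270,200:519],(798,300),interpolation=cv2.INTER_CUBIC)])[:,:,::-1])
E
```

```text
time: 6.32
tcp_pos: [0.5447, -0.2393, 0.0786]
tcp_rot: [-0.0, -0.675, 0.738, -0.0]
wrist_force: [-0.5, -3.1, 4.4]
gripper_width: 0.0091
[ 0.54470164 -0.23926532  0.07861972] [-1.79599471e-05 -6.74866808e-01  7.37939516e-01 -2.49468245e-04] [-0.77973292  0.11665936 -0.01085814]
```

View pics/mid.png

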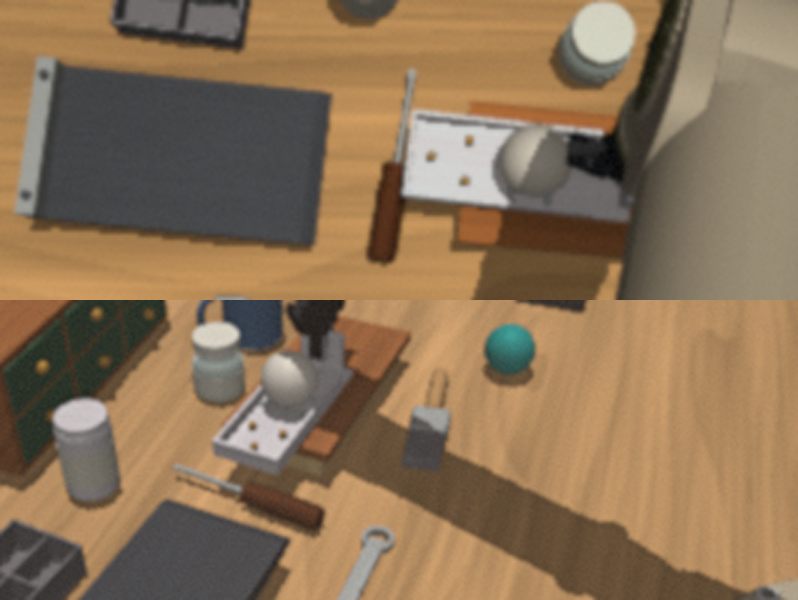

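Top: the tray is overhanging the block, nose at crop (408,153), nothing displaced. Side: tray level, ball in its trough. I'll continue across the gap with a little more lateral drift.

```bash
python3 -m handwheel '[{"tx":-0.002,"ty":0.0002,"tz":0,"ax":0,"ay":0,"az":0,"grip":255},{"tx":-0.004,"ty":0.0004,"tz":0,"ax":0,"ay":0,"az":0,"grip":255},{"tx":-0.006,"ty":0.0006,"tz":0,"ax":0,"ay":0,"az":0,"grip":255},{"tx":-0.007,"ty":0.0007,"tz":0,"ax":0,"ay":0,"az":0,"grip":255},{"tx":-0.007,"ty":0.0007,"tz":0,"ax":0,"ay":0,"az":0,"grip":255},{"tx":-0.007,"ty":0.0007,"tz":0,"ax":0,"ay":0,"az":0,"grip":255},{"tx":-0.007,"ty":0.0007,"tz":0,"ax":0,"ay":0,"az":0,"grip":255},{"tx":-0.005,"ty":0.0005,"tz":0,"ax":0,"ay":0,"az":0,"grip":255},{"tx":-0.003,"ty":0.0003,"tz":0,"ax":0,"ay":0,"az":0,"grip":255},{"tx":-0.001,"ty":0.0001,"tz":0,"ax":0,"ay":0,"az":0,"grip":255}]'
python3 -c "
from h import *
s=get_state();print(s['tcp_rot'],s['moment'])"
```

```text
time: 7.68
tcp_pos: [0.5442, -0.1903, 0.0786]
tcp_rot: [-0.0, -0.675, 0.738, -0.0]
wrist_force: [-0.0, -5.5, 5.2]
gripper_width: 0.0089
[-8.96482952e-05 -6.74804536e-01  7.37996379e-01 -4.18503366e-04] [-0.99279468 -0.04486551 -0.03990412]
```

```bash
python3 -m handwheel '[{"tx":-0.002,"ty":0.0002,"tz":0,"ax":0,"ay":0,"az":0,"grip":255},{"tx":-0.004,"ty":0.0004,"tz":0,"ax":0,"ay":0,"az":0,"grip":255},{"tx":-0.004,"ty":0.0004,"tz":0,"ax":0,"ay":0,"az":0,"grip":255},{"tx":-0.004,"ty":0.0004,"tz":0,"ax":0,"ay":0,"az":0,"grip":255},{"tx":-0.004,"ty":0.0004,"tz":0,"ax":0,"ay":0,"az":0,"grip":255},{"tx":-0.004,"ty":0.0004,"tz":0,"ax":0,"ay":0,"az":0,"grip":255},{"tx":-0.004,"ty":0.0004,"tz":0,"ax":0,"ay":0,"az":0,"grip":255},{"tx":-0.004,"ty":0.0004,"tz":0,"ax":0,"ay":0,"az":0,"grip":255},{"tx":-0.004,"ty":0.0004,"tz":0,"ax":0,"ay":0,"az":0,"grip":255},{"tx":-0.002,"ty":0.0002,"tz":0,"ax":0,"ay":0,"az":0,"grip":255},{"tx":0,"ty":0,"tz":0,"ax":0,"ay":0,"az":0,"grip":255}]'
python3 - <<'E'
from h import *
s=get_state();print(s["tcp_pos"],s["tcp_rot"],s["moment"])
im=grab_frame("top");m=camera_model("top");np.save("pics/top2.npy",im)
im2=grab_frame("side")
cv2.imwrite("pics/mid2.png",np.vstack([cv2.resize(im[130:230,165:431],(798,300),interpolation=cv2.INTER_CUBIC),cv2.resize(im2[150:270,200:519],(798,300),interpolation=cv2.INTER_CUBIC)])[:,:,::-1])
E
```

```text
time: 9.05
tcp_pos: [0.5438, -0.1539, 0.0786]
tcp_rot: [-0.0, -0.675, 0.738, -0.0]
wrist_force: [0.5, -3.6, 6.4]
gripper_width: 0.0089
[ 0.54377704 -0.15391962  0.07862032] [-5.16179048e-05 -6.74863641e-01  7.37942409e-01 -2.51881537e-04] [-0.81214737  0.06213533 -0.05562413]
```

View pics/mid2.png

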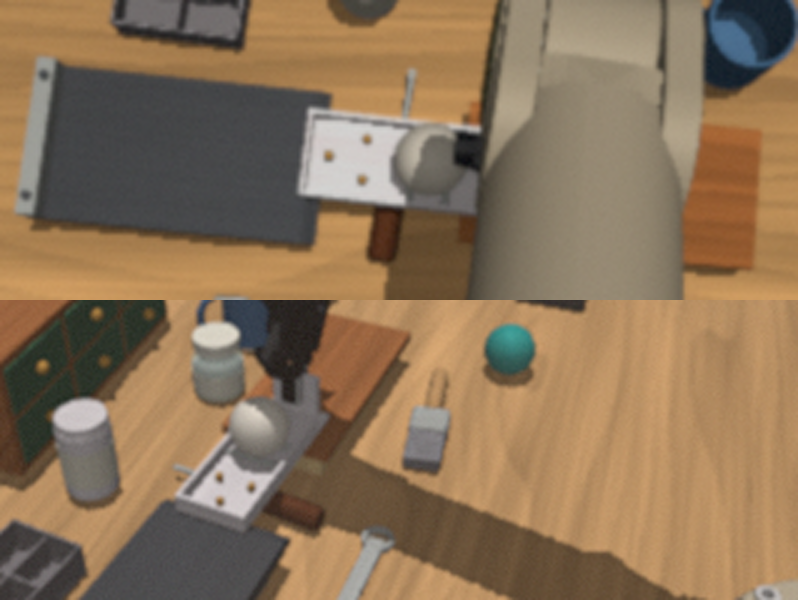

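Top: the nose is on the stage at crop (305,152), about 12 mm off the centre line on the far side. Side: tray flat, ball seated in the trough. Sliding on to about 25 mm before the stop.

```bash
python3 -m handwheel '[{"tx":-0.003,"ty":0.0002,"tz":0,"ax":0,"ay":0,"az":0,"grip":255},{"tx":-0.006,"ty":0.0004,"tz":0,"ax":0,"ay":0,"az":0,"grip":255},{"tx":-0.01,"ty":0.0007,"tz":0,"ax":0,"ay":0,"az":0,"grip":255},{"tx":-0.01,"ty":0.0007,"tz":0,"ax":0,"ay":0,"az":0,"grip":255},{"tx":-0.01,"ty":0.0007,"tz":0,"ax":0,"ay":0,"az":0,"grip":255},{"tx":-0.01,"ty":0.0007,"tz":0,"ax":0,"ay":0,"az":0,"grip":255},{"tx":-0.01,"ty":0.0007,"tz":0,"ax":0,"ay":0,"az":0,"grip":255},{"tx":-0.01,"ty":0.0007,"tz":0,"ax":0,"ay":0,"az":0,"grip":255},{"tx":-0.01,"ty":0.0007,"tz":0,"ax":0,"ay":0,"az":0,"grip":255},{"tx":-0.01,"ty":0.0007,"tz":0,"ax":0,"ay":0,"az":0,"grip":255},{"tx":-0.01,"ty":0.0007,"tz":0,"ax":0,"ay":0,"az":0,"grip":255},{"tx":-0.01,"ty":0.0007,"tz":0,"ax":0,"ay":0,"az":0,"grip":255},{"tx":-0.01,"ty":0.0007,"tz":0,"ax":0,"ay":0,"az":0,"grip":255},{"tx":-0.01,"ty":0.0007,"tz":0,"ax":0,"ay":0,"az":0,"grip":255},{"tx":-0.01,"ty":0.0007,"tz":0,"ax":0,"ay":0,"az":0,"grip":255},{"tx":-0.01,"ty":0.0007,"tz":0,"ax":0,"ay":0,"az":0,"grip":255},{"tx":-0.01,"ty":0.0007,"tz":0,"ax":0,"ay":0,"az":0,"grip":255},{"tx":-0.01,"ty":0.0007,"tz":0,"ax":0,"ay":0,"az":0,"grip":255},{"tx":-0.006,"ty":0.0004,"tz":0,"ax":0,"ay":0,"az":0,"grip":255},{"tx":-0.003,"ty":0,"tz":0,"ax":0,"ay":0,"az":0,"grip":255}]'
python3 - <<'E'
from h import *
s=get_state();print(s["tcp_pos"],s["tcp_rot"],s["moment"])
im=grab_frame("top");np.save("pics/top3.npy",im)
im2=grab_frame("side");np.save("pics/side3.npy",im2)
cv2.imwrite("pics/mid3.png",np.vstack([cv2.resize(im[135:225,165:285],(720,540),interpolation=cv2.INTER_CUBIC)])[:,:,::-1])
E
```

```text
time: 11.65
tcp_pos: [0.5474, 0.025, 0.0786]
tcp_rot: [-0.0, -0.675, 0.738, -0.0]
wrist_force: [-0.8, -6.0, 6.1]
gripper_width: 0.0088
[0.54742396 0.02500888 0.07857882] [-1.48406713e-04 -6.75072649e-01  7.37751219e-01 -1.91082757e-04] [-1.14805248  0.08863711 -0.02936999]
```

View pics/mid3.png

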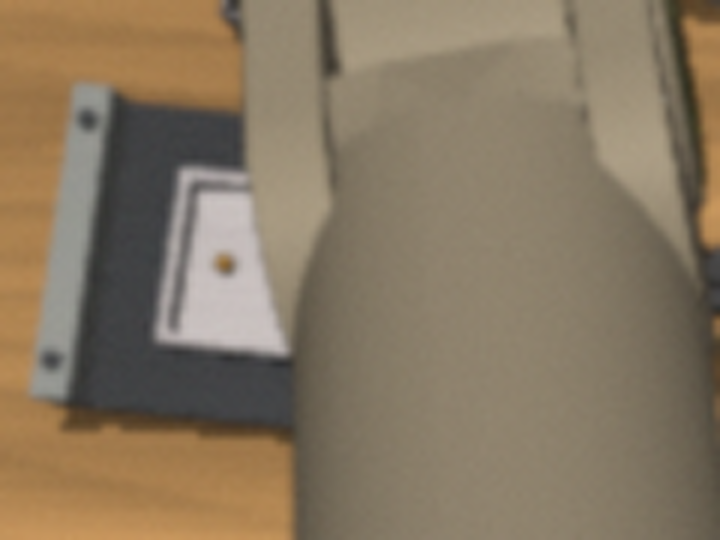

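Run:
```python
from h import *
m=camera_model("top")
c=lambda x,y,z: ray(m,(165+(x-2.5)/6,135+(y-2.5)/6),z)[:2]
nf,nn=c(178,166,.059),c(157,342,.059)
so1,so2=c(76,84,.065),c(31,396,.065); si1,si2=c(115,92,.065),c(72,405,.065)
n=(nf+nn)/2; a=so1-so2; ang=-np.arctan2(a[1],a[0]);b=nf-nn
a2=si1-si2
print("nose",nf,nn,n,np.linalg.norm(b),"ang",-np.arctan2(b[1],b[0]),"stop ang",ang,-np.arctan2(a2[1],a2[0]),np.linalg.norm(a))
th=.088;ux=np.array([np.sin(th),np.cos(th)]);uy=np.array([-np.cos(th),np.sin(th)])
for S in ((so1+so2)/2-.015*ux,(si1+si2)/2):
  print("stop",S,"gap",(S-n)@ux,"lat tray-stage",(n-S)@uy)
```

```text
nose [0.60054788 0.20680969] [0.52732289 0.21097396] [0.56393538 0.20889182] 0.07334330533582387 ang 0.05680838660723549 stop ang 0.07418804796324809 0.06995892839054352 0.1293656280030967
stop [0.56671656 0.2382256 ] gap 0.029464697357779887 lat tray-stage 0.0001923762340581061
stop [0.56490115 0.23691051] gap 0.027995146007670967 lat tray-stage -0.0015004372134684852
```

Centred within 1–2 mm and square within ~0.015 rad; about 28 mm remains. Closing in gently.

```bash
python3 -m handwheel '[{"tx":-0.003,"ty":0,"tz":0,"ax":0,"ay":0,"az":0,"grip":255},{"tx":-0.005,"ty":0,"tz":0,"ax":0,"ay":0,"az":0,"grip":255},{"tx":-0.006,"ty":0,"tz":0,"ax":0,"ay":0,"az":0,"grip":255},{"tx":-0.005,"ty":0,"tz":0,"ax":0,"ay":0,"az":0,"grip":255},{"tx":-0.003,"ty":0,"tz":0,"ax":0,"ay":0,"az":0,"grip":255},{"tx":-0.002,"ty":0,"tz":0,"ax":0,"ay":0,"az":0,"grip":255},{"tx":-0.001,"ty":0,"tz":0,"ax":0,"ay":0,"az":0,"grip":255}]'
python3 -m handwheel '[{"tx":-0.001,"ty":0,"tz":0,"ax":0,"ay":0,"az":0,"grip":255},{"tx":-0.001,"ty":0,"tz":0,"ax":0,"ay":0,"az":0,"grip":255}]'
python3 -m handwheel '[{"tx":-0.001,"ty":0,"tz":0,"ax":0,"ay":0,"az":0,"grip":255},{"tx":-0.001,"ty":0,"tz":0,"ax":0,"ay":0,"az":0,"grip":255}]'
```

```text
time: 12.62
tcp_pos: [0.5496, 0.0495, 0.0786]
tcp_rot: [-0.0, -0.675, 0.738, -0.0]
wrist_force: [-1.1, -6.4, 6.1]
gripper_width: 0.0089
time: 12.88
tcp_pos: [0.5498, 0.0513, 0.0786]
tcp_rot: [-0.0, -0.675, 0.738, -0.0]
wrist_force: [-0.5, -5.3, 6.1]
gripper_width: 0.009
time: 13.12
tcp_pos: [0.55, 0.0533, 0.0786]
tcp_rot: [-0.0, -0.675, 0.738, -0.0]
wrist_force: [-0.4, -6.1, 6.8]
gripper_width: 0.0093
```

```bash
for i in 1 2 3; do python3 -m handwheel '[{"tx":-0.001,"ty":0,"tz":0,"ax":0,"ay":0,"az":0,"grip":255},{"tx":-0.001,"ty":0,"tz":0,"ax":0,"ay":0,"az":0,"grip":255}]' | egrep 'pos|force|rot'; done
```

```text
tcp_pos: [0.5502, 0.0553, 0.0786]
tcp_rot: [-0.0, -0.675, 0.738, -0.0]
wrist_force: [-0.2, -8.8, 6.8]
tcp_pos: [0.5502, 0.0553, 0.0786]
tcp_rot: [-0.001, -0.674, 0.739, -0.001]
wrist_force: [-2.1, -12.1, 9.4]
tcp_pos: [0.5502, 0.0554, 0.0786]
tcp_rot: [-0.002, -0.674, 0.739, -0.001]
wrist_force: [-3.1, -17.0, 11.2]
```

Contact: the TCP stalls at y = 0.0554 and the force rises. I'll relax the push, release, raise and look.

```bash
python3 -m handwheel '[{"tx":0.002,"ty":0,"tz":0,"ax":0,"ay":0,"az":0,"grip":255},{"tx":0,"ty":0,"tz":0,"ax":0,"ay":0,"az":0,"grip":220},{"tx":0,"ty":0,"tz":0,"ax":0,"ay":0,"az":0,"grip":180},{"tx":0,"ty":0,"tz":0,"ax":0,"ay":0,"az":0,"grip":145},{"tx":0,"ty":0,"tz":0,"ax":0,"ay":0,"az":0,"grip":145},{"tx":0,"ty":0,"tz":-0.01,"ax":0,"ay":0,"az":0,"grip":145},{"tx":0,"ty":0,"tz":-0.02,"ax":0,"ay":0,"az":0,"grip":145},{"tx":0,"ty":0,"tz":-0.03,"ax":0,"ay":0,"az":0,"grip":145},{"tx":0,"ty":0,"tz":-0.03,"ax":0,"ay":0,"az":0,"grip":145},{"tx":0,"ty":0,"tz":-0.03,"ax":0,"ay":0,"az":0,"grip":145},{"tx":0,"ty":0,"tz":-0.03,"ax":0,"ay":0,"az":0,"grip":145},{"tx":0,"ty":0.02,"tz":0,"ax":0,"ay":0,"az":0,"grip":145},{"tx":0,"ty":0.02,"tz":0,"ax":0,"ay":0,"az":0,"grip":145},{"tx":0,"ty":0,"tz":0,"ax":0,"ay":0,"az":0,"grip":145}]'
python3 - <<'E'
from h import *
m=camera_model("wrist");im=grab_frame("wrist");np.save("pics/w4.npy",im);cv2.imwrite("pics/w4.png",im[:,:,::-1])
s=get_state();print(s["tcp_pos"],s["tcp_rot"],s["gripper_width"]);np.savez("pics/w4m.npz",**m)
E
```

```text
time: 15.62
tcp_pos: [0.5099, 0.0614, 0.2293]
tcp_rot: [0.0, -0.675, 0.738, -0.0]
wrist_force: [-0.5, -0.1, -0.5]
gripper_width: 0.0366
[0.51058905 0.06116576 0.22917774] [ 4.54162217e-04 -6.75029398e-01  7.37790544e-01 -4.68287396e-04] 0.03712614939572922
```

View pics/w4.png

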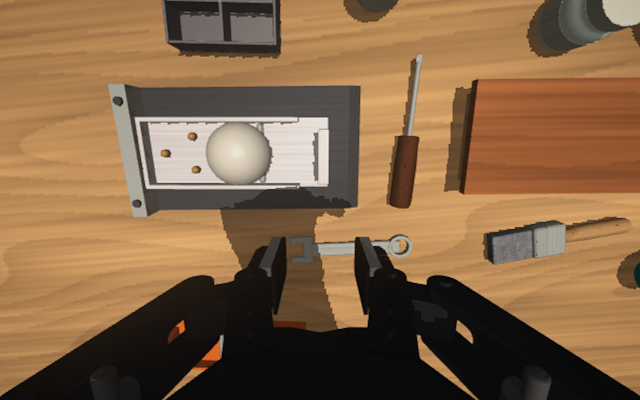

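The tray sits against the stop, pins at (165,153), (192,136), (196,170), ball at (239,153), handle top at (323,157); bystanders undisturbed. Now to work out the nudge geometry.

Run:
```python
from h import *
m=dict(np.load("pics/w4m.npz"))
P=[ray(m,p,.054)[:2] for p in ((165,153),(192,136),(196,170))]
ax=(P[1]+P[2])/2; u=P[0]-ax; print("pin dist",np.linalg.norm(u),"(30) ",np.linalg.norm(P[1]-P[2]))
W=[ray(m,p,.059)[:2] for p in ((136,118),(298,119),(148,189),(299,187))]
print("walls",np.round(W,4),"yaw",np.arctan2(*(W[0]-W[1])),np.arctan2(*(W[2]-W[3])))
H=ray(m,(323.5,157),.09)[:2];print("handle",H)
B=ray(m,(239,153.5),.076)[:2];print("ball",B)
th=.0885;ux=np.array([np.sin(th),np.cos(th)]);uy=np.array([-np.cos(th),np.sin(th)])
N=(P[0]+P[1]+P[2])/3; N2=H+.145*ux
h=np.array([.5502,.0554]); N3=h+.145*ux
print("nest pins/handle/tcp",N,N2,N3,"ball at",(B-h)@ux,(B-h)@uy,"nestpins",(N-h)@ux,(N-h)@uy)
```

```text
pin dist 0.029888298772086572 (30)  0.034649538521777865
walls [[0.5999 0.2343]
 [0.585  0.076 ]
 [0.5289 0.24  ]
 [0.5172 0.0823]] yaw 0.09373845735350718 0.07431095208635013
handle [0.54912056 0.05424039]
ball [0.55805074 0.13425369]
nest pins/handle/tcp [0.56187919 0.19665713] [0.56193632 0.19867292] [0.56301576 0.19983253] ball at 0.07923897526249678 -0.0008505711916497145 nestpins 0.14173656676556406 0.0008514609512090944
```

Run:
```python
from h import *
s=get_state();print(s["joint_pos"].round(3))
th=.0885;ux=np.array([np.sin(th),np.cos(th)])
t=np.array([.5502,.0554])+.028*ux
q=s["tcp_rot"];from scipy.spatial.transform import Rotation as R
A=R.from_quat(q[[1,2,3,0]]).as_matrix();print(t,A.T@np.r_[t-s["tcp_pos"][:2],0])
```

```text
[ 0.103  0.175 -0.321  1.697  0.058  1.277 -1.89 ]
[0.55267477 0.08329042] [-2.57692580e-02 -3.99581132e-02  5.30887131e-05]
```

```bash
python3 -m handwheel '[{"tx":-0.0129,"ty":-0.02,"tz":0,"ax":0,"ay":0,"az":0,"grip":192},{"tx":-0.0129,"ty":-0.02,"tz":0,"ax":0,"ay":0,"az":0,"grip":192},{"tx":0,"ty":0,"tz":0,"ax":0,"ay":0,"az":-0.1571,"grip":192},{"tx":0,"ty":0,"tz":0,"ax":0,"ay":0,"az":-0.1571,"grip":192},{"tx":0,"ty":0,"tz":0,"ax":0,"ay":0,"az":-0.1571,"grip":192},{"tx":0,"ty":0,"tz":0,"ax":0,"ay":0,"az":-0.1571,"grip":192},{"tx":0,"ty":0,"tz":0,"ax":0,"ay":0,"az":-0.1571,"grip":192},{"tx":0,"ty":0,"tz":0,"ax":0,"ay":0,"az":-0.1571,"grip":192},{"tx":0,"ty":0,"tz":0,"ax":0,"ay":0,"az":-0.1571,"grip":192},{"tx":0,"ty":0,"tz":0,"ax":0,"ay":0,"az":-0.1571,"grip":192},{"tx":0,"ty":0,"tz":0,"ax":0,"ay":0,"az":-0.1571,"grip":192},{"tx":0,"ty":0,"tz":0,"ax":0,"ay":0,"az":-0.1571,"grip":192},{"tx":0,"ty":0,"tz":0,"ax":0,"ay":0,"az":0,"grip":192},{"tx":0,"ty":0,"tz":0,"ax":0,"ay":0,"az":0,"grip":192}]'
python3 - <<'E'
from h import *
from scipy.spatial.transform import Rotation as R
s=get_state();print(s["joint_pos"].round(3))
q=s["tcp_rot"];A=R.from_quat(q[[1,2,3,0]]).as_matrix();print(A.round(3),s["tcp_pos"],A.T@(np.array([.5527,.0833,.081])-s["tcp_pos"]))
E
```

```text
time: 17.42
tcp_pos: [0.5531, 0.083, 0.2283]
tcp_rot: [-0.0, 0.999, -0.046, 0.0]
wrist_force: [-0.2, -0.1, -0.6]
gripper_width: 0.0211
[ 0.23   0.301 -0.538  1.575  0.158  1.309 -0.423]
[[ 0.996 -0.093  0.   ]
 [-0.093 -0.996  0.   ]
 [ 0.    -0.    -1.   ]] [0.55306324 0.08301665 0.228331  ] [-0.00039624 -0.00020041  0.14733105]
```

```bash
python3 -m handwheel '[{"tx":0,"ty":0,"tz":0.03,"ax":0,"ay":0,"az":0,"grip":192},{"tx":0,"ty":0,"tz":0.03,"ax":0,"ay":0,"az":0,"grip":192},{"tx":0,"ty":0,"tz":0.03,"ax":0,"ay":0,"az":0,"grip":192},{"tx":0,"ty":0,"tz":0.02,"ax":0,"ay":0,"az":0,"grip":192},{"tx":0,"ty":0,"tz":0.02,"ax":0,"ay":0,"az":0,"grip":192},{"tx":0,"ty":0,"tz":0.017,"ax":0,"ay":0,"az":0,"grip":192},{"tx":0,"ty":0,"tz":0,"ax":0,"ay":0,"az":0,"grip":192}]'
python3 -m handwheel '[{"tx":0,"ty":-0.003,"tz":0,"ax":0,"ay":0,"az":0,"grip":192},{"tx":0,"ty":-0.003,"tz":0,"ax":0,"ay":0,"az":0,"grip":192},{"tx":0,"ty":-0.002,"tz":0,"ax":0,"ay":0,"az":0,"grip":192},{"tx":0,"ty":-0.002,"tz":0,"ax":0,"ay":0,"az":0,"grip":192}]'
```

```text
time: 18.3
tcp_pos: [0.5519, 0.083, 0.0801]
tcp_rot: [0.0, 0.999, -0.045, -0.001]
wrist_force: [-0.3, -0.1, -0.1]
gripper_width: 0.0209
time: 18.8
tcp_pos: [0.5538, 0.0934, 0.0817]
tcp_rot: [-0.0, 0.999, -0.044, 0.0]
wrist_force: [0.7, -0.3, -0.4]
gripper_width: 0.021
```

```bash
python3 -m handwheel '[{"tx":0,"ty":-0.002,"tz":0,"ax":0,"ay":0,"az":0,"grip":192},{"tx":0,"ty":-0.002,"tz":0,"ax":0,"ay":0,"az":0,"grip":192},{"tx":0,"ty":-0.002,"tz":0,"ax":0,"ay":0,"az":0,"grip":192},{"tx":0,"ty":-0.002,"tz":0,"ax":0,"ay":0,"az":0,"grip":192}]' | egrep 'pos|force'
python3 -m handwheel '[{"tx":0,"ty":-0.002,"tz":0,"ax":0,"ay":0,"az":0,"grip":192},{"tx":0,"ty":-0.002,"tz":0,"ax":0,"ay":0,"az":0,"grip":192},{"tx":0,"ty":-0.002,"tz":0,"ax":0,"ay":0,"az":0,"grip":192},{"tx":0,"ty":-0.002,"tz":0,"ax":0,"ay":0,"az":0,"grip":192},{"tx":0,"ty":-0.002,"tz":0,"ax":0,"ay":0,"az":0,"grip":192},{"tx":0,"ty":-0.002,"tz":0,"ax":0,"ay":0,"az":0,"grip":192},{"tx":0,"ty":-0.002,"tz":0,"ax":0,"ay":0,"az":0,"grip":192},{"tx":0,"ty":-0.002,"tz":0,"ax":0,"ay":0,"az":0,"grip":192}]' | egrep 'pos|force'
python3 -m handwheel '[{"tx":0,"ty":-0.002,"tz":0,"ax":0,"ay":0,"az":0,"grip":192},{"tx":0,"ty":-0.002,"tz":0,"ax":0,"ay":0,"az":0,"grip":192},{"tx":0,"ty":-0.002,"tz":0,"ax":0,"ay":0,"az":0,"grip":192},{"tx":0,"ty":-0.002,"tz":0,"ax":0,"ay":0,"az":0,"grip":192},{"tx":0,"ty":-0.002,"tz":0,"ax":0,"ay":0,"az":0,"grip":192},{"tx":0,"ty":-0.002,"tz":0,"ax":0,"ay":0,"az":0,"grip":192},{"tx":0,"ty":-0.002,"tz":0,"ax":0,"ay":0,"az":0,"grip":192},{"tx":0,"ty":-0.002,"tz":0,"ax":0,"ay":0,"az":0,"grip":192}]' | egrep 'pos|force|time'
```

```text
tcp_pos: [0.5545, 0.0996, 0.0814]
wrist_force: [0.6, -4.2, 2.2]
tcp_pos: [0.5557, 0.1172, 0.0813]
wrist_force: [-0.2, -0.9, 0.3]
time: 21.3
tcp_pos: [0.5571, 0.1331, 0.0814]
wrist_force: [0.4, -0.5, 0.3]
```

```bash
for i in 1 2 3; do python3 -m handwheel '[{"tx":0,"ty":-0.0015,"tz":0,"ax":0,"ay":0,"az":0,"grip":192},{"tx":0,"ty":-0.0015,"tz":0,"ax":0,"ay":0,"az":0,"grip":192},{"tx":0,"ty":-0.0015,"tz":0,"ax":0,"ay":0,"az":0,"grip":192},{"tx":0,"ty":-0.0015,"tz":0,"ax":0,"ay":0,"az":0,"grip":192}]' | egrep 'pos|force|time'; done
```

```text
time: 21.8
tcp_pos: [0.5574, 0.1372, 0.0812]
wrist_force: [-3.0, -5.4, 3.3]
time: 22.3
tcp_pos: [0.5581, 0.1444, 0.0812]
wrist_force: [-1.2, -2.7, 1.1]
time: 22.8
tcp_pos: [0.5588, 0.1515, 0.0814]
wrist_force: [0.7, 0.1, -0.5]
```

The push force peaked, then fell to zero: the ball has probably dropped into the nest. Backing off slightly and checking.

```bash
python3 -m handwheel '[{"tx":0,"ty":0.003,"tz":0,"ax":0,"ay":0,"az":0,"grip":192},{"tx":0,"ty":0.005,"tz":0,"ax":0,"ay":0,"az":0,"grip":192},{"tx":0,"ty":0.008,"tz":0,"ax":0,"ay":0,"az":0,"grip":192},{"tx":0,"ty":0.008,"tz":0,"ax":0,"ay":0,"az":0,"grip":192},{"tx":0,"ty":0.008,"tz":0,"ax":0,"ay":0,"az":0,"grip":192},{"tx":0,"ty":0.008,"tz":-0.02,"ax":0,"ay":0,"az":0,"grip":192},{"tx":0,"ty":0,"tz":-0.03,"ax":0,"ay":0,"az":0,"grip":192},{"tx":0,"ty":0,"tz":-0.04,"ax":0,"ay":0,"az":0,"grip":192},{"tx":0,"ty":0,"tz":-0.04,"ax":0,"ay":0,"az":0,"grip":192},{"tx":0,"ty":0,"tz":-0.02,"ax":0,"ay":0,"az":0,"grip":192},{"tx":0,"ty":0.04,"tz":0,"ax":0,"ay":0,"az":0,"grip":192},{"tx":0,"ty":0.04,"tz":0,"ax":0,"ay":0,"az":0,"grip":192},{"tx":0,"ty":0.04,"tz":0,"ax":0,"ay":0,"az":0,"grip":192},{"tx":0,"ty":0.04,"tz":0,"ax":0,"ay":0,"az":0,"grip":192},{"tx":0,"ty":0,"tz":0,"ax":0,"ay":0,"az":0,"grip":192}]'
python3 - <<'E'
from h import *
im=grab_frame("top");np.save("pics/top5.npy",im);im2=grab_frame("side");np.save("pics/side5.npy",im2)
cv2.imwrite("pics/end.png",np.vstack([cv2.resize(im[135:225,165:285],(400,300),interpolation=cv2.INTER_CUBIC),cv2.resize(im2[220:340,190:350],(400,300),interpolation=cv2.INTER_CUBIC)])[:,:,::-1])
E
```

```text
time: 24.68
tcp_pos: [0.5407, -0.0529, 0.2327]
tcp_rot: [0.001, 0.999, -0.048, 0.001]
wrist_force: [-0.0, 0.1, -0.2]
gripper_width: 0.0213
```

View pics/end.png

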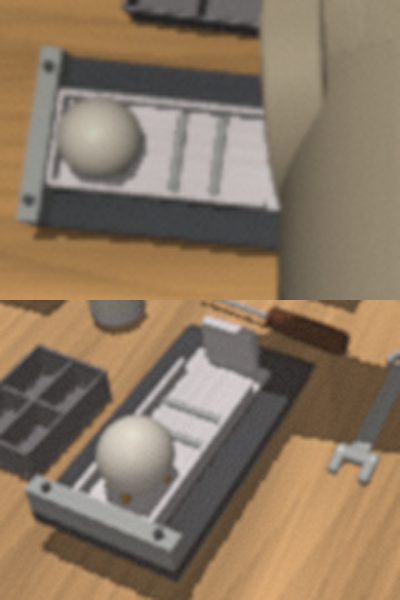

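Run:
```python
from h import *
T,S=camera_model("top"),camera_model("side")
c=lambda x,y,z: ray(T,(165+(x-1.2)/3.333,135+(y-1.2)/3.333),z)[:2]
th=.0885;ux=np.array([np.sin(th),np.cos(th)]);h=np.array([.5502,.0554]);N=np.r_[h+.145*ux,.0775]
pt=(165+(100-1.2)/3.333,135+(138-1.2)/3.333); ps=(190+(135-.75)/2.5,220+(455-300-.75)/2.5)
print("top exp",proj(T,N),"seen",pt,"side exp",proj(S,N),"seen",ps)
for z in (.0755,.0775,.0795): print(z,ray(T,pt,z)[:2],ray(S,ps,z)[:2])
for n,d,z in (("on two rear pins",-.011,.0795),("nest",0,.0775)): 
  P=np.r_[h+(.145+d)*ux,z];print(n,proj(T,P),proj(S,P))
print("nose",c(62,92,.059),c(50,187,.059),"stop inner",c(61,50,.065),c(37,220,.065), "pred nose",h+.185*ux)
# hough refine
for n,f,x0,x1,y0,y1 in (("top","pics/top5.npy",170,215,150,200),("side","pics/side5.npy",215,275,260,310)):
  g=cv2.cvtColor(np.load(f),cv2.COLOR_RGB2GRAY)[y0:y1,x0:x1];g=cv2.resize(g,None,fx=4,fy=4,interpolation=cv2.INTER_CUBIC)
  r=cv2.HoughCircles(g,cv2.HOUGH_GRADIENT,1,200,param1=120,param2=12,minRadius=38,maxRadius=75)
  if r is not None: q=r[0,0];print(n,(q[0]-1.5)/4+x0,(q[1]-1.5)/4+y0,q[2]/4)
```

```text
top exp [194.04705413 175.9381451 ] seen (194.64296429642962, 176.04410441044104) side exp [242.78845948 280.65009479] seen (243.7, 281.7)
0.0755 [0.5631402  0.19898599] [0.5611762  0.20011269]
0.0775 [0.56278926 0.19839896] [0.56009878 0.20150045]
0.0795 [0.56243831 0.19781194] [0.55902135 0.20288821]
on two rear pins [198.38967841 176.28919784] [245.89851751 275.93279317]
nest [194.04705413 175.9381451 ] [242.78845948 280.65009479]
nose [0.59991819 0.23363631] [0.52881676 0.23788921] stop inner [0.63022697 0.23438434] [0.50366687 0.24367668] pred nose [0.56655114 0.23967599]
top 194.25 178.0 13.875
side 244.75 283.0 17.225
```

The ball's image matches the seated nest to within about 1.5 mm in both views (the "still on the rear pins" position would be 4–6 px away), and the nose is at the stop. Handing in.

```bash
python3 -c "
from bench import *
print(close_job())"
```

```text
the job is handed in; nothing more can be done
None
```

I gripped the tray by its handle, slid it flat across the gap onto the stage and pressed its nose against the end stop. Then I released it and nudged the ball into the nest with the two fingertips, backed off and handed the job in at about 25 s.

**Last checks:**
- **Tray at the stop:** the arm stalled with the force rising to about 17 N. The last pictures put the nose 0–3 mm from the stop, about 1–2 mm off the middle line and about 0.02 rad off square.
- **Tray level:** it looked level in the side pictures while crossing the gap, and the tool held its height and tilt throughout.
- **Ball:** the push force rose to about 6 N and fell to zero as it dropped in. Its centre, picked by eye, is within about 1.5 mm of the nest in the top and side views taken separately. It is clearly clear of the position on the two rear pins.
- **Bystanders:** those in view stood where they were. The robot was touching nothing.

**What failed or disagreed:**
- The first move command was refused because its rows did not give all seven numbers. Nothing moved.
- An automatic circle fit placed the ball 2–3 px (about 5 mm) from the nest. I put this down to the ball's shadow and did not investigate further.
- Casting each view onto the nest height gave ball positions 3–4 mm apart from each other, more than the stated 2 mm calibration.

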